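Refill the topping mill and snap its lid shut

ROBOT

A 6-joint arm with a two-finger parallel gripper is mounted at the origin on the work surface. World frame = base frame: x ahead of the robot, y to its left, z up, the work surface at z = 0. Lengths are in m, angles in rad, forces in N, time in s.
With the tool pointing down it reaches from about 0.3 to 0.875 m from the base axis. Payload 6.4 kg.
Tool frame: the origin (TCP) lies at the very end of the fingers, on their centre line; the grasp point (between the pads) lies 19 mm behind it; z points along the fingers, y is the line along which they close (so a half turn about z gives the same grasp; the last joint's range is limited). The gripper opens to 85 mm and grips with 20 to 120 N. Pads are 22 mm wide; open, the fingers measure 114 mm over their backs; the gripper's body (76 mm by 85 mm) begins 54 mm behind the grasp point. The pads swing forward as they close: fully open they stand 13 mm farther back than shut.
Start: joints at [-0.206, 0.181, 1.607, -0, 1.354, -0.206], TCP at [0.575, 0, 0.231] pointing down, gripper open.
Joint ranges: [-2.99, 2.99], [-0.89, 2.07], [0.3, 2.58], [-1.14, 4.28], [0, 2.63], [-3.12, 3.12]. Speed limits (rad/s): [2.57, 2.57, 3.01, 3.14, 3.14, 3.14].

INTERFACE

Orientations are given as a rotation vector (axis times angle).
In Python, from station import sense, get_image, get_calibration, hand_in gives the robot as it stands.
- The arm moves only by the tool carry_out, never from a script. Its argument "commands" is a list that holds one entry, the list of rows, each a list of 4 numbers: the shift along the tool's x, y, z in units of 30 mm (1.0 is 30 mm), then the turn about the tool's z in units of 0.1 rad (1.0 is 0.1 rad). In form: [[[tx, ty, tz, spin], ...]]. A call has 1 to 12 rows; each row shifts and turns the commanded pose from where the row before left it, along the tool's axes as they then stand; what a row does not reach is not made up. A row lasts 1/8 s, in which the tool goes at most 62.5 mm and 10.7 degrees, less where a joint would pass 70% of its speed; a pose out of reach is approached as far as the arm can. A call with a number of a shift or a turn outside -1 to 1 is refused whole. A call with a gripper value outside its range is refused whole. "gripper" is the finger opening in mm, from 0 to 85.4, set as the call begins (left out, the last holds). The fingers move at their own pace and stop on an object; "newtons" is the grip in N (left out, the last holds). Time passes only in rows, so rows that do not move let the fingers close. It gives the time, the measured TCP pose, the force, the opening and the grip force at its end, in the units of the state.
- sense(): the state, without advancing time (a new reading comes with each control period).
- get_image(name): name is "scene" or "side" or "wrist"; returns the picture (480x640x3 uint8, red, green, blue); there is no depth.
- get_calibration(name): a dict with "camera_matrix" (3x3 intrinsics, pixels), "R" (3x3) and "t" (3): a world point X has camera coordinates R X + t. Camera axes: x right, y down, z forward; pixel columns grow to the right and rows downward; lengths in m; the calibration is good to about 2 mm. A picture is of the moment at which its call begins: read the wrist's pose just before it. get_calibration takes no time and is no camera call; for the wrist camera it gives the pose at the moment of the call.
- hand_in(): hands the job in; it is judged then, once.
The state is a dict: "time_s": time; "joint_positions": joint angles; "qd": joint speeds; "joint_efforts": joint torques, N m; "ee_pos": TCP position; "tcp_rot": TCP orientation; "ft_force": force on the tool from outside, world axes, zero at the start; "wrist_torque": the same for the moment, N m; "opening": opening from 0.0 (shut) to 1.0 (fully open); "grasp_force": force on a finger pad.
Only numpy, scipy, OpenCV 4.12 (cv2) and the standard library are available. Lean on these libraries where they do the work, as an engineer would, in place of code of your own. Each camera call takes 0.05 s, during which the arm holds its last target. There are 200 camera calls.

TASK

Tip all the biscuit chunks out of the tray with the black grip into the open hopper of the topping mill, then stand the empty tray upright on the counter again and let go of it. Last, press the hopper's lid down until it snaps shut and stays shut. Do not push the pan, jug, can, jar or spatula about.

Things in the scene. Friction and masses are not known exactly. Their poses are not given: they have to be found in the camera images.
- tray: open stainless tray with a black bridge grip, 160 long (its x) x 130 wide (its y), walls 40 high on three sides; the fourth side (+x) has no wall but a ramp rising about 20 degrees to the pouring lip. Holds the five biscuit chunks. Origin: on its underside, 5 mm behind mid-length, z up. Mass about 0.3 kg. The ramp runs from x=46 to the lip at x=85 mm
- tray_grip (a point): centre of the tray's grip: a flat bar 14 mm thick, 28 mm deep, spanning the tray's width (along tray y) at tray point (-10, 0, 100) mm. The bar leans back, away from the lip, by 0.44 rad (25 degrees): its 28 mm depth runs along tray direction (-0.426, 0, 0.905), so its two flat faces are squarely gripped by a tool leaning the same way (tool body towards the tray's rear)
- tray_lip (a point): middle of the pouring lip's upper edge, tray point (85, 0, 16) mm
- mill: fixed topping mill: grey base 190 (x) x 300 (y, from -95 to +205) x 40 high, on it a square steel feed hopper 170 x 170 mm outside, walls 6 mm, inner floor 46 mm and rim 135 mm above the counter; a low motor housing (top 90 mm) beside it at +y. Origin: under the hopper's centre at counter level; the lid's hinge is on its +x side, the catch on its -x side
- mouth (a point): centre of the hopper's open mouth, at rim height; the opening is 158 x 158 mm
- lid (a joint): the hopper's clear hinged lid: 0 shut, 1.6 rad stands wide open (as at the start). 180 mm from hinge to free edge, 170 wide, 8 thick, black edge strips. A spring lifts it back up unless the nose of its black tongue snaps in past the sprung catch: passing the catch, at about 0.06 to 0.03 rad, takes a firm push of some 7 N near the free edge
- lid_hinge (a point): on the lid's hinge axis (parallel to the mill's y), mid-width, at the lid's underside; its axes turn with the lid: -x towards the free edge, +z the lid's outer face
- lid_edge (a point): middle of the lid's free edge, on its outer (upper when shut) face
- chunk0: biscuit chunk, block 32 x 28 x 22 mm, loose in the tray; origin at the centre of its underside
- chunk1: biscuit chunk, round, 31 mm diameter, 22 mm high, loose in the tray; origin at the centre of its underside
- chunk2: biscuit chunk, block 32 x 28 x 22 mm, loose in the tray; origin at the centre of its underside
- chunk3: biscuit chunk, round, 31 mm diameter, 22 mm high, loose in the tray; origin at the centre of its underside
- chunk4: biscuit chunk, block 32 x 28 x 22 mm, loose in the tray; origin at the centre of its underside
- pan: bystander: plain empty steel pan 120 x 130 x 50 mm without a grip; origin under its centre
- jug: bystander: clear jug with a side handle, 90 diameter, 120 high; origin under its centre
- can: bystander: tin can 80 diameter, 130 high; origin under its centre
- jar: bystander: glass jar 70 diameter, 100 high; origin under its centre
- spatula: bystander: spatula 200 long lying on the counter; origin under its middle
Not all that is in view belongs to the job. Leave any purple look-alike of the chunk2 alone. What is shaped like the chunk1 but turquoise is not meant.

How it is judged:
By the outcome, as a careful person would: the job done as asked, in the order asked, and still so for the second after the job is handed in, with the robot touching nothing.
It also fails if it takes over 72 s, if anything falls off the work surface, if the arm or the gripper's body presses on something with over 40 N, if the wrist force passes 120 N, or if a joint passes its speed limit or range.

## Working session

There is one attempt and no reset: what is moved stays moved. The work goes in short steps, Python scripts to look and compute and a tool call to move; the robot and the scene stay as the last step left them, time stands still between calls to the robot, and variables do not carry over. Pictures are saved under pics/ and viewed, at most 10 in all, crops included, and the job is handed in when it is done.

Besides the shell and the picture viewer there is one more tool, called by a JSON object that holds its "method" and its "body", one argument or row to a line. carry_out: Moves the arm, as the interface text tells. Its arguments: {"type":"object","properties":{"commands":{"type":"array","items":{"type":"array","items":{"type":"array","items":{"type":"number"}}}},"gripper":{"type":"number"},"newtons":{"type":"number"}},"required":["commands"]}

```bash
mkdir -p pics; ls; python3 - <<'E'
from station import *
import cv2
s=sense();print(s)
for n in("scene","side"):
    im=get_image(n);cv2.imwrite(f"pics/{n}0.png",im[:,:,::-1]);c=get_calibration(n);print(n,c)
print(get_calibration("wrist"))
E
```

```text
pics
{'time_s': 0.0, 'joint_positions': array([-2.06332227e-01,  1.81506026e-01,  1.60802506e+00,  1.47736452e-05,
        1.35378133e+00, -2.06347669e-01]), 'qd': array([ 0.00084574, -0.00028245, -0.00130415, -0.00054201, -0.00013411,
       -0.00027655]), 'joint_efforts': array([ 3.41415571e-04, -4.44869328e+01, -3.51340663e+01, -2.51131587e-04,
        9.11703974e-03,  3.43231875e-05]), 'ee_pos': array([5.74448444e-01, 1.19122345e-04, 2.30395594e-01]), 'tcp_rot': array([-2.22040424e+00, -2.22043143e+00,  1.45866486e-03]), 'ft_force': array([ 1.02343427, -0.59990876, -0.40830451]), 'wrist_torque': array([-0.05324498,  0.0382683 ,  0.00372471]), 'grasp_force': 0.0, 'opening': 1.0014673792702797}
scene {'camera_matrix': array([[506.33853763,   0.        , 311.8181938 ],
       [  0.        , 506.33853763, 247.22804068],
       [  0.        ,   0.        ,   1.        ]]), 'R': array([[ 0.55947054,  0.82882762, -0.00612354],
       [ 0.61305495, -0.4187704 , -0.66992162],
       [-0.5578139 ,  0.37104734, -0.74240658]]), 't': array([-0.25758615, -0.2984849 ,  1.54551314])}
side {'camera_matrix': array([[471.95098784,   0.        , 313.90938025],
       [  0.        , 471.95098784, 236.34596025],
       [  0.        ,   0.        ,   1.        ]]), 'R': array([[ 0.95732822, -0.28894137, -0.00596426],
       [-0.22382409, -0.72820868, -0.64777689],
       [ 0.18282631,  0.62147004, -0.76180675]]), 't': array([-0.57698864,  0.145522  ,  0.93126944])}
{'camera_matrix': array([[391.82168062,   0.        , 312.34560011],
       [  0.        , 391.82168062, 242.89682703],
       [  0.        ,   0.        ,   1.        ]]), 'R': array([[ 9.99996739e-01, -3.33950926e-04, -2.53196406e-03],
       [ 3.40809611e-04, -9.65096874e-01,  2.61892933e-01],
       [-2.53104999e-03, -2.61892942e-01, -9.65093612e-01]]), 't': array([-0.57423256, -0.03286277,  0.37895664])}
```

View pics/scene0.png

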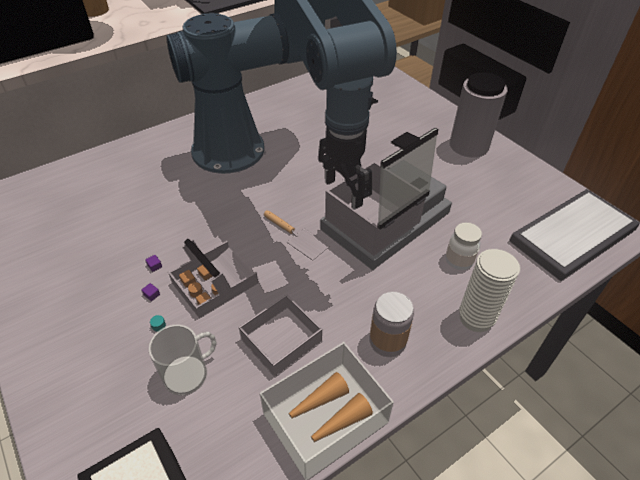

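View pics/side0.png

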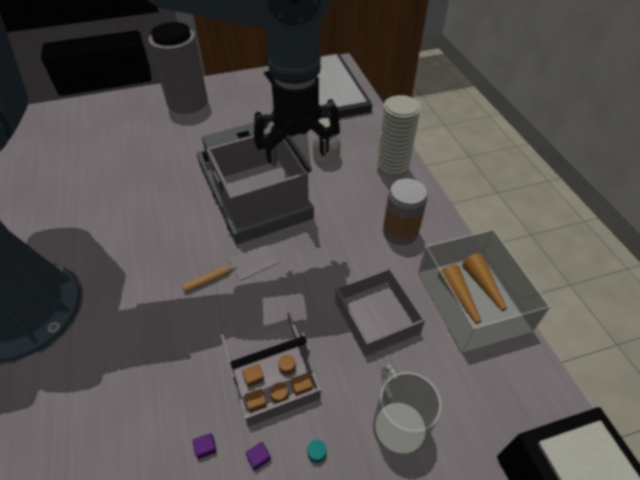

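```bash
cat > h.py <<'E'
import numpy as np, cv2
from station import *
from scipy.spatial.transform import Rotation as Rn
def ray(n,p):
    c=get_calibration(n);K,R,t=c["camera_matrix"],c["R"],c["t"]
    return -R.T@t, R.T@np.linalg.inv(K)@np.r_[p,1.]
def onz(n,p,z):
    o,d=ray(n,p);return o+d*(z-o[2])/d[2]
def tri(p,q,a="scene",b="side"):
    o1,d1=ray(a,p);o2,d2=ray(b,q);d1/=np.linalg.norm(d1);d2/=np.linalg.norm(d2)
    s=np.linalg.lstsq(np.c_[d1,-d2],o2-o1,rcond=None)[0]
    A,B=o1+s[0]*d1,o2+s[1]*d2;return (A+B)/2,np.linalg.norm(A-B)
def proj(n,X):
    c=get_calibration(n);q=c["camera_matrix"]@(c["R"]@X+c["t"]);return q[:2]/q[2]
E
python3 - <<'E'
import cv2,numpy as np
a=cv2.imread("pics/scene0.png");b=cv2.imread("pics/side0.png")
def c(i,x,y,w): 
    return cv2.resize(i[y:y+w*3//4,x:x+w],(400,300),interpolation=cv2.INTER_CUBIC)
o=np.vstack([np.hstack([c(a,160,230,120),c(b,205,310,140)]),np.hstack([c(a,300,120,180),c(b,180,110,180)])])
o=cv2.convertScaleAbs(o,alpha=1.4)
cv2.imwrite("pics/comp.png",o)
E
```

```text
(no output)
```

View pics/comp.png

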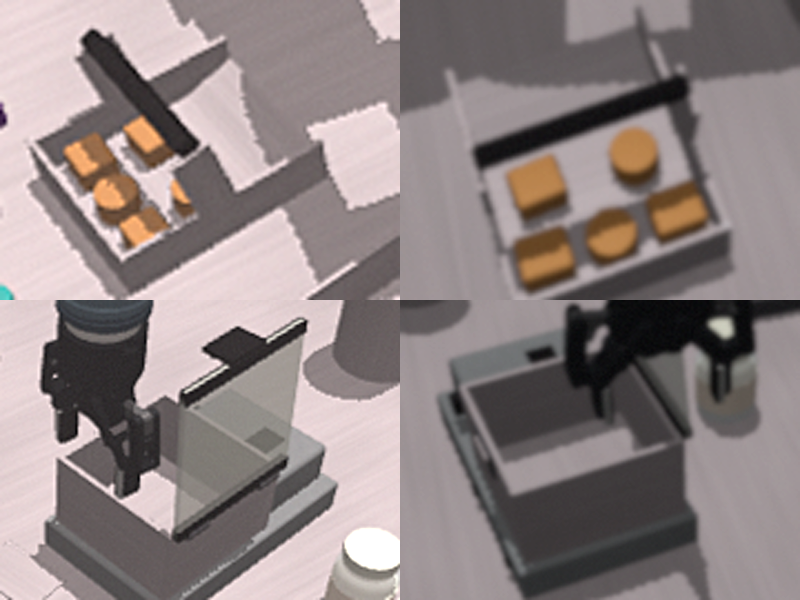

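```bash
python3 - <<'E'
from h import *
S=lambda x,y:(160+x/3.333,230+y/3.333)
D=lambda x,y:(205+(x-400)/2.857,310+y/2.857)
M=lambda x,y:(300+x/2.222,120+(y-300)/2.222)
N=lambda x,y:(180+(x-400)/2.222,110+(y-300)/2.222)
np.set_printoptions(precision=4,suppress=True)
for n,p in [("RL",(32,143)),("RR",(128,262)),("FR",(322,143)),("FL",(226,42))]: print("scene tray",n,onz("scene",S(*p),.04))
for n,p in [("RR",(728,230)),("FL",(450,70)),("FR",(641,10))]: print("side tray",n,onz("side",D(*p),.04))
for n,p,q in [("barL",(92,35),(480,155)),("barR",(187,148),(684,88))]: print(n,tri(S(*p),D(*q)))
for n,p in [("a",(60,460)),("b",(175,538)),("c",(165,398))]: print("scene rim",n,onz("scene",M(*p),.135))
for n,p in [("a",(468,387)),("b",(515,495)),("c",(683,440))]: print("side rim",n,onz("side",N(*p),.135))
for p in [(180,397),(305,325),(285,465),(178,535)]: print(M(*p))
print(onz("scene",M(178,532),.135),onz("scene",M(287,462),.135))
E
```

```text
scene tray RL [ 0.3895 -0.3481  0.04  ]
scene tray RR [ 0.5185 -0.3366  0.04  ]
scene tray FR [ 0.5029 -0.182   0.04  ]
scene tray FL [ 0.3807 -0.1925  0.04  ]
side tray RR [ 0.5097 -0.3427  0.04  ]
side tray FL [ 0.373  -0.1929  0.04  ]
side tray FR [ 0.4992 -0.186   0.04  ]
barL (array([ 0.3833, -0.2872,  0.1062]), np.float64(0.0021536663159937644))
barR (array([ 0.5028, -0.2771,  0.0991]), np.float64(0.0024088966260239924))
scene rim a [0.453  0.0498 0.135 ]
scene rim b [0.6142 0.0777 0.135 ]
scene rim c [0.4343 0.2091 0.135 ]
side rim a [0.4299 0.211  0.135 ]
side rim b [0.4471 0.0479 0.135 ]
side rim c [0.6114 0.0735 0.135 ]
(381.00810081008103, 163.65436543654366)
(437.2637263726373, 131.25112511251126)
(428.2628262826282, 194.25742574257424)
(380.1080108010801, 225.76057605760576)
[0.6093 0.0856 0.135 ] [0.5932 0.2488 0.135 ]
```

{"method": "carry_out", "body": {
  "commands": [
    [[0, -1, -1, 0], [0, -1, -1, 0], [0, -1, -1, 0], [0, -1, -1, 0], [0.5, -1, -1, 0], [1, -1, -1, 0], [1, -0.8, 0, 0], [1, -0.8, 0, 0], [1, -0.8, 0, 0], [1, -0.8, 0, 0], [1, -0.8, 0, 0], [1, -0.8, 0, 0]]
  ]
}}

```text
time_s: 1.6
ee_pos: [0.2499, 0.2257, 0.411]
tcp_rot: [-2.222, -2.221, 0.0]
ft_force: [-0.1, 0.2, 0.3]
opening: 0.997
grasp_force: 0.0
```

{"method": "carry_out", "body": {
  "commands": [
    [[1, -0.8, 0, 0], [1, -0.8, 0, 0], [1, -0.8, 0, 0], [1, -0.8, 0, 0], [1, -0.8, 0, 0], [1, -0.8, 0, 0], [1, -0.4, 0, 0], [1, -0.2, 0, 0], [1, 0, 0, 0], [1, 0, 0, 0], [1, 0, 0, 0], [1, 0, 0, 0]]
  ]
}}

```text
time_s: 3.1
ee_pos: [0.0889, 0.5859, 0.4107]
tcp_rot: [2.221, 2.221, -0.001]
ft_force: [0.7, -0.2, 1.1]
opening: 0.997
grasp_force: 0.0
```

```bash
python3 - <<'E'
from h import *
s=sense();print(s['time_s'],s['joint_positions'],s['ee_pos'],s['tcp_rot'],Rn.from_rotvec(s['tcp_rot']).as_matrix())
E
```

```text
3.1 [ 1.22011861e+00  1.36921505e-01  1.30361388e+00 -4.60380298e-05
  1.70207129e+00  1.22001424e+00] [0.08888551 0.58585521 0.41065324] [ 2.22100078e+00  2.22121927e+00 -1.41429689e-03] [[-9.85182879e-05  9.99999948e-01 -3.05486206e-04]
 [ 9.99999527e-01  9.82225401e-05 -9.67985462e-04]
 [-9.67955406e-04 -3.05581426e-04 -9.99999485e-01]]
```

{"method": "carry_out", "body": {
  "commands": [
    [[1, -1, 0, 0], [1, -1, 0, 0], [1, -1, 0, 0], [1, -1, 0, 0], [1, -1, 0, 0], [1, -1, 0, 0], [1, -1, 0, 0], [1, -1, 0, 0], [1, -0.5, 0, 0], [1, -0.5, 0, 0], [1, 0, 0, 0], [1, 0, 0, 0]]
  ]
}}

```text
time_s: 4.6
ee_pos: [-0.1645, 0.8678, 0.3789]
tcp_rot: [-2.179, -2.178, -0.063]
ft_force: [1.1, -0.5, -0.2]
opening: 0.999
grasp_force: 0.0
```

```bash
python3 - <<'E'
from h import *
s=sense();print(s['time_s'],s['joint_positions'],s['ee_pos'],Rn.from_rotvec(s['tcp_rot']).as_matrix().round(3))
E
```

```text
4.6 [1.62088375 0.8959526  0.29801768 0.01008621 1.87555923 1.62497541] [-0.16452314  0.86781797  0.37893864] [[ 0.001  1.    -0.013]
 [ 0.997 -0.     0.071]
 [ 0.071 -0.013 -0.997]]
```

{"method": "carry_out", "body": {
  "commands": [
    [[1, 0, 0, 0], [1, 0, 0, 0], [1, 0, 0, 0], [1, 0, 0, 0], [1, 0, 0, 0], [1, 0, 0, 0]]
  ]
}}

```text
time_s: 5.35
ee_pos: [-0.1442, 0.9225, 0.3445]
tcp_rot: [-2.114, -2.113, -0.155]
ft_force: [-0.7, -0.3, -0.3]
opening: 1.0
grasp_force: 0.0
```

```bash
python3 - <<'E'
from h import *
s=sense();print(s['time_s'],s['joint_positions'],s['ee_pos'],Rn.from_rotvec(s['tcp_rot']).as_matrix().round(3))
E
```

```text
5.35 [1.58953753 0.94063405 0.29866462 0.02891466 1.72347558 1.59660334] [-0.14422522  0.92248919  0.34453415] [[ 0.003  0.999 -0.032]
 [ 0.984  0.003  0.177]
 [ 0.177 -0.032 -0.984]]
```

{"method": "carry_out", "body": {
  "commands": [
    [[1, 0, 0, 0], [1, 0, 0, 0], [1, 0, 0, 0], [1, 0, 0, 0], [1, 0, 0, 0], [1, 0, 0, 0], [1, 0, 0, 0], [1, 0, 0, 0], [1, 0, 0, 0], [1, 0, 0, 0]]
  ]
}}

```text
time_s: 6.6
ee_pos: [-0.1144, 0.995, 0.3412]
tcp_rot: [-1.995, -1.993, -0.318]
ft_force: [-0.1, 0.1, -0.3]
opening: 1.005
grasp_force: 0.0
```

```bash
cat >>h.py <<'E'
def st():
    s=sense();M=Rn.from_rotvec(s['tcp_rot']).as_matrix();z=M[:,2]
    print("t",round(s['time_s'],2),"q",s['joint_positions'].round(3),"p",s['ee_pos'].round(4),"op",round(s['opening'],3),"F",s['ft_force'].round(1),"gf",s['grasp_force'])
    print("tilt",np.degrees(np.arccos(-z[2])).round(2),"az",np.degrees(np.arctan2(z[1],z[0])).round(1),"x",M[:,0].round(3),"y",M[:,1].round(3))
    return s,M
E
python3 -c "
from h import *
st()"
```

```text
t 6.6 q [1.546 0.964 0.299 0.065 1.507 1.556] p [-0.1144  0.995   0.3412] op 1.005 F [-0.1  0.1 -0.3] gf 0.0
tilt 21.63 az 98.8 x [0.012 0.931 0.364] y [ 0.998  0.01  -0.057]
```

{"method": "carry_out", "body": {
  "commands": [
    [[1, 0.3, 0, 0], [1, 0.3, 0, 0], [1, 0.3, 0, 0]]
  ]
}}

```text
time_s: 6.98
ee_pos: [-0.0797, 1.0145, 0.3504]
tcp_rot: [-1.961, -1.956, -0.366]
ft_force: [-0.4, -0.6, 0.6]
opening: 0.999
grasp_force: 0.0
```

```bash
python3 -c "
from h import *
st()"
```

```text
t 6.97 q [1.506 0.962 0.299 0.088 1.454 1.517] p [-0.0797  1.0145  0.3504] op 0.999 F [-0.4 -0.6  0.6] gf 0.0
tilt 24.94 az 98.2 x [0.016 0.909 0.417] y [ 0.998  0.011 -0.061]
```

{"method": "carry_out", "body": {
  "commands": [
    [[-1, 0.7, -0.6, 0], [-1, 0.7, -0.6, 0], [-1, 0.7, -0.6, 0], [-1, 0.7, -0.6, 0], [-1, 0.7, -0.6, 0], [-1, 0.7, -0.6, 0], [-1, 0.7, -0.6, 0], [-1, 0.7, -0.6, 0], [-1, 0.7, -0.6, 0], [-1, 0.7, -0.6, 0], [-1, 0.7, -0.6, 0], [-1, 0.7, -0.6, 0]]
  ]
}}

```text
time_s: 8.48
ee_pos: [0.1792, 0.5985, 0.3817]
tcp_rot: [-1.961, -1.957, -0.368]
ft_force: [-0.4, -0.3, 1.1]
opening: 0.999
grasp_force: 0.0
```

{"method": "carry_out", "body": {
  "commands": [
    [[-1, 0.7, -0.6, 0], [-1, 0.7, -0.6, 0], [-1, 0.7, -0.6, 0], [-1, 0.7, -0.6, 0], [-1, 0.7, -0.6, 0], [-1, 0.3, -0.5, 0], [-1, 0.3, -0.5, 0], [-1, 0.3, -0.5, 0], [-1, 0.3, -0.5, 0], [-1, 0.3, -0.5, 0], [-1, 0.3, -0.5, 0], [-1, 0.3, -0.5, 0]]
  ]
}}

```text
time_s: 9.98
ee_pos: [0.3526, 0.1917, 0.3983]
tcp_rot: [-1.963, -1.958, -0.368]
ft_force: [0.0, -0.8, -0.6]
opening: 0.999
grasp_force: 0.0
```

```bash
python3 -c "
from h import *
st()"
```

```text
t 9.97 q [-0.161 -0.383  1.851  0.424  1.789 -0.09 ] p [0.3526 0.1917 0.3983] op 0.999 F [ 0.  -0.8 -0.6] gf 0.0
tilt 24.84 az 97.9 x [0.015 0.909 0.416] y [ 0.998  0.01  -0.059]
```

{"method": "carry_out", "body": {
  "commands": [
    [[-1, 0.2, -0.1, 0], [-1, 0.2, -0.1, 0], [-1, 0.2, -0.1, 0], [-1, 0.2, -0.1, 0], [-1, 0.2, -0.1, 0], [-1, 0.2, -0.1, 0], [-1, 0.2, -0.1, 0], [-1, 0.2, -0.1, 0], [-1, 0.2, -0.1, 0], [-1, 0.2, -0.1, 0], [-1, 0.2, -0.1, 0], [-1, 0.2, -0.1, 0]]
  ]
}}

```text
time_s: 11.48
ee_pos: [0.421, -0.15, 0.2763]
tcp_rot: [-1.963, -1.958, -0.366]
ft_force: [0.4, -0.2, 0.0]
opening: 1.001
grasp_force: 0.0
```

{"method": "carry_out", "body": {
  "commands": [
    [[-1, 0.2, -0.1, 0], [-1, 0.2, -0.1, 0], [-1, 0.2, -0.1, 0], [-1, 0.2, -0.1, 0], [-1, 0.2, -0.1, 0], [-1, 0.2, -0.1, 0], [0, 0, 0, 1], [0, 0, 0, 1], [0, 0, 0, 1], [0, 0, 0, 1], [0, 0, 0, 1], [0, 0, 0, 1]]
  ]
}}

```text
time_s: 12.98
ee_pos: [0.455, -0.3199, 0.2158]
tcp_rot: [-2.416, -1.265, -0.201]
ft_force: [0.4, 0.1, -0.0]
opening: 1.001
grasp_force: 0.0
```

{"method": "carry_out", "body": {
  "commands": [
    [[0, 0, 0, 1], [0, 0, 0, 1], [0, 0, 0, 1], [0, 0, 0, 1], [0, 0, 0, 1], [0, 0, 0, 1], [0, 0, 0, 1], [0, 0, 0, 1], [0, 0, 0, 1], [0, 0, 0, 0]]
  ]
}}

```text
time_s: 14.22
ee_pos: [0.4549, -0.3197, 0.2158]
tcp_rot: [-2.709, -0.094, 0.064]
ft_force: [-0.7, 0.3, -1.0]
opening: 1.0
grasp_force: 0.0
```

```bash
python3 -c "
from h import *
st()
cv2.imwrite('pics/w1.png',get_image('wrist')[:,:,::-1]);c=get_calibration('wrist');np.savez('w1.npz',**c)"
```

```text
t 14.22 q [-0.943  0.394  1.433  0.199  1.7    0.546] p [ 0.4549 -0.3197  0.2158] op 1.0 F [-0.7  0.3 -1. ] gf 0.0
tilt 24.81 az 98.1 x [ 0.997  0.076 -0.03 ] y [ 0.056 -0.906 -0.418]
```

View pics/w1.png

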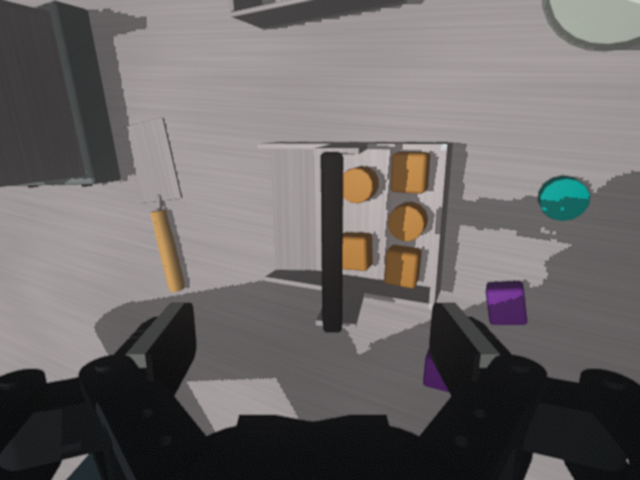

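```bash
python3 - <<'E'
from h import *
s,M=st()
im=cv2.imread('pics/w1.png');m=((im.max(2)<45)).astype(np.uint8);m[:, :300]=0;m[:,360:]=0;m[345:]=0
n,l,stt,cen=cv2.connectedComponentsWithStats(m)
i=1+stt[1:,4].argmax();print(stt[i],cen[i]);r=cv2.minAreaRect(np.argwhere(l==i)[:,::-1].astype(np.float32));print(r)
box=cv2.boxPoints(r);box=box[np.argsort(box[:,1])];a=box[:2].mean(0);b=box[2:].mean(0)
A=onz('wrist',a,.1127);B=onz('wrist',b,.1127);print(A,B,np.linalg.norm(A-B),np.degrees(np.arctan2(*(A-B)[1::-1])))
C=(A+B)/2;up=np.array([.083*.426,-.9965*.426,.905])
bar=C-.014*up;print("bar",bar)
tcp=bar+.019*M[:,2];d=tcp-s['ee_pos'];print("tcp",tcp,"rows units",M.T@d/.03)
E
```

```text
t 14.28 q [-0.943  0.394  1.433  0.199  1.701  0.545] p [ 0.4549 -0.3196  0.2157] op 1.003 F [ 0.6 -0.7 -0.2] gf 0.0
tilt 24.82 az 98.1 x [ 0.997  0.077 -0.03 ] y [ 0.057 -0.906 -0.419]
[ 322  153   20  179 2292] [332.27617801 264.91753927]
((331.4999694824219, 241.99996948242188), (177.99996948242188, 18.999996185302734), 90.0)
[ 0.50579324 -0.28096825  0.1127    ] [ 0.38275455 -0.29058826  0.1127    ] 0.12341419891248218 4.470679231008659
bar [ 0.44377888 -0.27983513  0.10003   ]
tcp [ 0.44265113 -0.27194111  0.08278434] rows units [-0.15295402  0.39104657  4.70683389]
```

{"method": "carry_out", "body": {
  "commands": [
    [[-0.15, 0.4, 0, 0], [0, 0, 0.9, 0], [0, 0, 0.9, 0], [0, 0, 0.9, 0], [0, 0, 0.8, 0], [0, 0, 0.6, 0], [0, 0, 0.4, 0], [0, 0, 0.2, 0], [0, 0, 0, 0]]
  ]
}}

```text
time_s: 15.4
ee_pos: [0.4427, -0.2717, 0.0827]
tcp_rot: [-2.708, -0.094, 0.065]
ft_force: [0.1, -0.2, 0.9]
opening: 0.997
grasp_force: 0.0
```

{"method": "carry_out", "body": {
  "commands": [
    [[0, 0, 0, 0], [0, 0, 0, 0], [0, 0, 0, 0], [0, 0, 0, 0], [0, 0, 0, 0], [0, 0, 0, 0], [0, 0, 0, 0], [0, 0, 0, 0]]
  ],
  "gripper": 0,
  "newtons": 60
}}

```text
time_s: 16.4
ee_pos: [0.4426, -0.2717, 0.0828]
tcp_rot: [-2.708, -0.093, 0.065]
ft_force: [-1.9, -1.8, 1.2]
opening: 0.152
grasp_force: 60.8
```

```bash
python3 -c "
from h import *
st()"
```

```text
t 16.4 q [-0.912  0.473  1.621  0.21   1.434  0.52 ] p [ 0.4426 -0.2717  0.0828] op 0.152 F [-1.9 -1.8  1.2] gf 60.7615864276886
tilt 24.86 az 98.3 x [ 0.997  0.076 -0.032] y [ 0.056 -0.906 -0.419]
```

```bash
cat > plan.py <<'E'
from h import *
C=np.array([.522,.143,0]);Y=np.radians(8.4);Rm=Rn.from_euler('z',Y).as_matrix()
# tray frame -> tool frame (square grip)
a=.4363
def trayR(M):  # tray axes in world given tool matrix M; tool y = -(tray x tilted)
    Tt=np.array([[0,1,0],[0,0,0],[0,0,0]],float)
    tz=np.array([np.sin(a),0,-np.cos(a)]) # tool z in tray
    ty=np.array([-np.cos(a),0,-np.sin(a)]) # tool y in tray (grasp: tool y = -lip side)
    tx=np.cross(ty,tz)
    return M@np.c_[tx,ty,tz].T
TCP=np.array([-.0019,0,.0828])
pts={'lipL':(.085,.065,.016),'lipR':(.085,-.065,.016),'lip':(.085,0,.016),'rL':(-.075,.065,0),'rR':(-.075,-.065,0),'rLt':(-.075,.065,.04),'rRt':(-.075,-.065,.04),'gL':(-.01,.065,.1),'gR':(-.01,-.065,.1),'fwL':(.085,.065,.04),'fwR':(.085,-.065,.04)}
def tp(M,p,n): return p+trayR(M)@(np.array(pts[n])-TCP)
def mill(X): return Rm.T@(X-C)
E
python3 - <<'E'
from plan import *
s,M=st();print(trayR(M).round(3))
np.set_printoptions(precision=0,suppress=True)
for th in (0,60,90,110,130,150,180):
    Mt=M@Rn.from_euler('z',-np.radians(th)).as_matrix()
    T=trayR(Mt);lip=C+Rm@np.array([-.01,.045,.165])
    p=lip-T@(np.array(pts['lip'])-TCP)
    print(th,"tcp",p*1000,"mill",mill(p)*1000,"slope x,ramp",np.degrees(np.arcsin([-T[2,0],-(T[2,0]*.94+T[2,2]*.342)])))
    for n in ('lipL','lipR','rL','rR','rLt','rRt','gL','gR'): print('  ',n,mill(tp(Mt,p,n))*1000,end='')
    print()
E
```

```text
t 16.4 q [-0.912  0.473  1.621  0.21   1.434  0.52 ] p [ 0.4426 -0.2717  0.0828] op 0.152 F [-1.9 -1.8  1.2] gf 60.7615864276886
tilt 24.86 az 98.3 x [ 0.997  0.076 -0.032] y [ 0.056 -0.906 -0.419]
[[-0.076 -0.997  0.031]
 [ 0.997 -0.076  0.006]
 [-0.003  0.032  0.999]]
0 tcp [514. 100. 232.] mill [-14. -42. 232.] slope x,ramp [  0. -20.]
   lipL [-75.  50. 167.]   lipR [ 55.  40. 163.]   rL [ -87. -110.  152.]   rR [  43. -119.  148.]   rLt [ -85. -110.  192.]   rRt [  44. -119.  187.]   gL [-79. -45. 251.]   gR [ 51. -54. 247.]
60 tcp [556. 126. 241.] mill [ 32. -22. 241.] slope x,ramp [10. -9.]
   lipL [-47.  -4. 142.]   lipR [ 27.  94. 188.]   rL [  78. -104.  155.]   rR [152.  -7. 200.]   rLt [  64. -110.  192.]   rRt [138. -13. 237.]   gL [ -5. -78. 236.]   gR [ 68.  19. 281.]
90 tcp [562. 149. 252.] mill [ 40.   1. 252.] slope x,ramp [21.  3.]
   lipL [-15. -14. 138.]   lipR [ -5. 104. 192.]   rL [136. -47. 181.]   rR [146.  71. 236.]   rLt [119. -61. 215.]   rRt [129.  57. 269.]   gL [ 35. -66. 242.]   gR [ 45.  51. 296.]
110 tcp [558. 165. 259.] mill [ 39.  16. 259.] slope x
[... 257 characters left out ...]
p [37. 19.]
   lipL [ 28.  -3. 143.]   lipR [-48.  93. 187.]   rL [151.  55. 228.]   rR [ 76. 151. 273.]   rLt [137.  31. 257.]   rRt [ 62. 127. 301.]   gL [ 69. -25. 261.]   gR [ -7.  71. 305.]
150 tcp [534. 187. 271.] mill [ 18.  42. 271.] slope x,ramp [44. 25.]
   lipL [ 44.  12. 150.]   lipR [-64.  78. 180.]   rL [129. 103. 250.]   rR [ 22. 170. 281.]   rLt [120.  75. 278.]   rRt [ 13. 142. 308.]   gL [ 72.   1. 273.]   gR [-35.  67. 303.]
180 tcp [509. 191. 274.] mill [ -6.  50. 274.] slope x,ramp [50. 30.]
   lipL [ 55.  40. 163.]   lipR [-75.  50. 167.]   rL [ 66. 155. 275.]   rR [-63. 165. 279.]   rLt [ 65. 125. 301.]   rRt [-64. 134. 305.]   gL [ 59.  37. 290.]   gR [-71.  46. 294.]
```

{"method": "carry_out", "body": {
  "commands": [
    [[0, 0, 0, 0], [0, 0, 0, 0], [0, 0, 0, 0], [0, 0, -0.8, 0], [0, 0, -0.9, 0], [0, 0, 0, -1], [0, 0, 0, -1], [0, 0, 0, -1], [0, 0, 0, -1], [0, 0, 0, -1], [0, 0, 0, -1], [0, 0, 0, -1]]
  ],
  "gripper": 85
}}

```text
time_s: 17.9
ee_pos: [0.4457, -0.2927, 0.1289]
tcp_rot: [-2.516, -1.023, -0.144]
ft_force: [0.5, -0.2, 0.2]
opening: 0.995
grasp_force: 0.0
```

{"method": "carry_out", "body": {
  "commands": [
    [[0, 0, 0, -1], [0, 0, 0, -1], [0, 0, 0, -1], [0, 0, 0, -1], [0, 0, 0, -1], [0, 0, 0, -1], [0, 0, 0, -1], [0, 0, 0, -1], [0, 0, 0, -1], [0, 0, 0, -1], [0, 0, 0, -1], [0, 0, 0, -1]]
  ]
}}

```text
time_s: 19.4
ee_pos: [0.4457, -0.2927, 0.1289]
tcp_rot: [-1.554, -2.348, -0.463]
ft_force: [-0.0, -0.8, 1.2]
opening: 1.001
grasp_force: 0.0
```

{"method": "carry_out", "body": {
  "commands": [
    [[0, 0, 0, -1], [0, 0, 0, -1], [0, 0, 0, -1], [0, 0, 0, -1], [0, 0, 0, -1], [0, 0, 0, -1], [0, 0, 0, -1], [0, 0, 0, -1], [0, 0, 0, -1], [0, 0, 0, -1], [0, 0, 0, -1], [0, 0, 0, -1]]
  ]
}}

```text
time_s: 20.9
ee_pos: [0.4457, -0.2927, 0.1288]
tcp_rot: [0.046, -3.015, -0.66]
ft_force: [-0.6, -0.0, 0.5]
opening: 0.994
grasp_force: 0.0
```

```bash
python3 -c "
from h import *
s,M=st()
print(M.T@(np.array([.4427,-.2717,.0827])-s['ee_pos'])/.03)
im=get_image('wrist')[:,:,::-1];im2=get_image('side')[:,:,::-1];cv2.imwrite('pics/w2.png',np.hstack([cv2.resize(im,(400,300)),cv2.resize(im2,(400,300))]))"
```

```text
t 20.9 q [-0.929  0.44   1.559  0.202  1.53  -2.579] p [ 0.4457 -0.2927  0.1288] op 0.994 F [-0.6 -0.   0.5] gf 0.0
tilt 24.88 az 98.3 x [-0.998 -0.041  0.048] y [-0.017  0.908  0.418]
[-1.12743903e-03 -5.78179876e-03  1.69266765e+00]
```

View pics/w2.png

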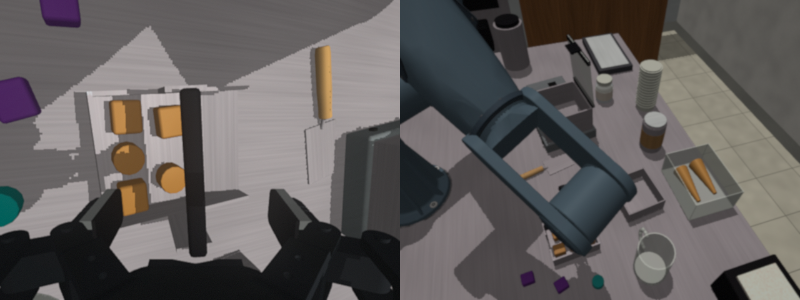

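{"method": "carry_out", "body": {
  "commands": [
    [[0, 0, 0, -0.4], [0, 0, 0.7, 0], [0, 0, 0.7, 0], [0, 0, 0.3, 0], [0, 0, 0, 0]]
  ]
}}

```text
time_s: 21.62
ee_pos: [0.4425, -0.2712, 0.0824]
tcp_rot: [0.101, -3.02, -0.664]
ft_force: [0.2, -1.1, 0.2]
opening: 0.993
grasp_force: 0.0
```

{"method": "carry_out", "body": {
  "commands": [
    [[0, 0, 0, 0], [0, 0, 0, 0], [0, 0, 0, 0], [0, 0, 0, 0], [0, 0, 0, 0], [0, 0, 0, 0], [0, 0, 0, 0]]
  ],
  "gripper": 0,
  "newtons": 60
}}

```text
time_s: 22.5
ee_pos: [0.4426, -0.2718, 0.0829]
tcp_rot: [0.102, -3.021, -0.662]
ft_force: [-1.8, -1.0, 2.9]
opening: 0.153
grasp_force: 60.4
```

{"method": "carry_out", "body": {
  "commands": [
    [[0, 0.2, -0.4, 0], [0, 0.3, -0.7, 0], [0, 0.4, -0.9, 0], [0, 0.4, -0.9, 0], [0, 0.4, -0.9, 0], [0, 0.4, -0.9, 0], [0, 0.4, -0.9, 0], [0, 0.2, -0.4, 0], [0, 0, 0, 0]]
  ]
}}

```text
time_s: 23.62
ee_pos: [0.4494, -0.2732, 0.2804]
tcp_rot: [0.102, -3.022, -0.661]
ft_force: [-0.7, 0.2, -4.3]
opening: 0.153
grasp_force: 59.2
```

```bash
sed -i 's/ty=np.array(\[-np.cos(a),0,-np.sin(a)\])/ty=np.array([np.cos(a),0,np.sin(a)])/' plan.py; python3 -c "
from plan import *
s,M=st();print(trayR(M).round(3))
p=np.array([.51,.09,.26]);print(M.T@(p-s['ee_pos'])/.03)
im=get_image('side')[:,:,::-1];cv2.imwrite('pics/s3.png',im[150:450,150:550])"
```

```text
t 23.62 q [-0.905  0.263  1.468  0.216  1.786 -2.537] p [ 0.4494 -0.2732  0.2804] op 0.153 F [-0.7  0.2 -4.3] gf 59.22499895095825
tilt 24.79 az 98.2 x [-0.997 -0.075  0.031] y [-0.055  0.907  0.418]
[[-0.075 -0.997  0.031]
 [ 0.997 -0.075  0.007]
 [-0.005  0.031  0.999]]
[-2.93772339 10.58227627  5.52039934]
```

View pics/s3.png

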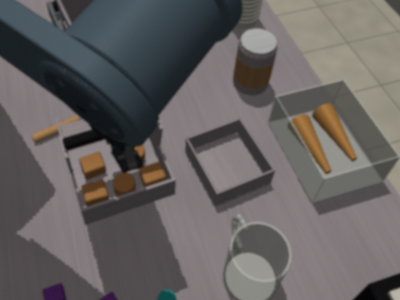

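{"method": "carry_out", "body": {
  "commands": [
    [[-0.1, 0.4, 0.15, 0], [-0.2, 0.7, 0.3, 0], [-0.25, 0.9, 0.4, 0], [-0.25, 0.9, 0.45, 0], [-0.25, 0.9, 0.45, 0], [-0.25, 0.9, 0.45, 0], [-0.25, 0.9, 0.45, 0], [-0.25, 0.9, 0.45, 0], [-0.25, 0.9, 0.45, 0], [-0.25, 0.9, 0.45, 0], [-0.25, 0.9, 0.45, 0], [-0.25, 0.7, 0.3, 0]]
  ]
}}

```text
time_s: 25.18
ee_pos: [0.5069, 0.0647, 0.272]
tcp_rot: [0.104, -3.018, -0.664]
ft_force: [0.1, -0.2, -4.7]
opening: 0.156
grasp_force: 59.2
```

```bash
python3 - <<'E'
from plan import *
s,M=st()
np.set_printoptions(precision=0,suppress=True)
for th in (0,40,60,80,100,120,140,160,180):
    Mt=M@Rn.from_euler('z',np.radians(th)).as_matrix()
    T=trayR(Mt);f=np.clip(th/60,0,1)
    lip=C+Rm@np.array([0,.045,.165])
    p=lip-T@(np.array(pts['lip'])-TCP)
    print(th,"tcp",p*1000,"mill",mill(p)*1000,"slope x,ramp",np.degrees(np.arcsin([-T[2,0],-(T[2,0]*.94+T[2,2]*.342)])))
    for n in ('lipL','lipR','rL','rR','gL','gR','fwL'): print('  ',n,mill(tp(Mt,p,n))*1000,end='')
    print()
E
```

```text
t 25.18 q [-0.353  0.073  1.704  0.379  1.583 -2.03 ] p [0.5069 0.0647 0.272 ] op 0.156 F [ 0.1 -0.2 -4.7] gf 59.23064589500427
tilt 24.94 az 98.6 x [-0.997 -0.076  0.034] y [-0.055  0.906  0.42 ]
0 tcp [524. 101. 232.] mill [ -4. -42. 232.] slope x,ramp [  0. -20.]
   lipL [-65.  50. 167.]   lipR [ 65.  40. 163.]   rL [ -77. -110.  152.]   rR [  53. -119.  147.]   gL [-69. -45. 251.]   gR [ 61. -54. 247.]   fwL [-64.  50. 191.]
40 tcp [491. 109. 238.] mill [-35. -29. 238.] slope x,ramp [  6. -13.]
   lipL [-46.  86. 184.]   lipR [ 46.   4. 146.]   rL [-153.  -34.  187.]   rR [ -60. -117.  148.]   gL [-82.   4. 274.]   gR [ 11. -78. 236.]   fwL [-39.  84. 207.]
60 tcp [479. 121. 244.] mill [-45. -16. 244.] slope x,ramp [13. -6.]
   lipL [-28.  98. 190.]   lipR [ 28.  -8. 140.]   rL [-165.   16.  210.]   rR [-109.  -90.  161.]   gL [-74.  29. 286.]   gR [-18. -77. 237.]   fwL [-19.  93. 211.]
80 tcp [472. 135. 251.] mill [-50.  -0. 251.] slope x,ramp [20.  2.]
   lipL [ -6. 104. 192.]   lipR [  6. -14. 138.]   rL [-157.   68.  234.]   rR [-145.  -49.  180.]   gL [-56.  50. 296.]   gR 
[... 504 characters left out ...]
05.]
140 tcp [487. 180. 271.] mill [-29.  41. 271.] slope x,ramp [44. 25.]
   lipL [ 53.  79. 181.]   lipR [-53.  11. 149.]   rL [-35. 169. 281.]   rR [-141.  100.  249.]   gL [ 24.  68. 304.]   gR [-82.  -1. 272.]   fwL [ 59.  63. 197.]
160 tcp [502. 189. 274.] mill [-13.  48. 274.] slope x,ramp [49. 29.]
   lipL [ 63.  61. 172.]   lipR [-63.  29. 158.]   rL [ 22. 171. 282.]   rR [-103.  139.  268.]   gL [ 49.  56. 298.]   gR [-76.  24. 284.]   fwL [ 65.  43. 188.]
180 tcp [519. 193. 274.] mill [  4.  50. 274.] slope x,ramp [50. 30.]
   lipL [ 65.  40. 163.]   lipR [-65.  50. 167.]   rL [ 77. 155. 275.]   rR [-53. 164. 279.]   gL [ 69.  37. 289.]   gR [-61.  46. 294.]   fwL [ 64.  22. 178.]
```

```bash
python3 - <<'E'
from plan import *
s,M=st()
th=[0,60,80,100,120,140,160,180]
P=np.array([s['ee_pos'],(.479,.121,.264),(.472,.135,.264),(.471,.151,.269),(.477,.166,.275),(.487,.18,.281),(.502,.189,.284),(.519,.193,.284)])
f=lambda t:np.array([np.interp(t,th,P[:,k]) for k in range(3)])
p=P[0]
for i in range(32):
    t=min(180,np.degrees(.1*(i+1)));n=f(t)
    Mi=M@Rn.from_euler('z',.1*i).as_matrix()
    print(list((Mi.T@(n-p)/.03).round(2)),end=' ')
    p=n
    if i%12==11:print()
E
```

```text
t 25.18 q [-0.353  0.073  1.704  0.379  1.583 -2.03 ] p [0.5069 0.0647 0.272 ] op 0.156 F [ 0.1 -0.2 -4.7] gf 59.23064589500427
tilt 24.94 az 98.6 x [-0.997 -0.076  0.034] y [-0.055  0.906  0.42 ]
[np.float64(0.07), np.float64(0.16), np.float64(0.1)] [np.float64(0.09), np.float64(0.15), np.float64(0.1)] [np.float64(0.1), np.float64(0.14), np.float64(0.1)] [np.float64(0.12), np.float64(0.13), np.float64(0.1)] [np.float64(0.13), np.float64(0.12), np.float64(0.1)] [np.float64(0.14), np.float64(0.1), np.float64(0.1)] [np.float64(0.15), np.float64(0.09), np.float64(0.1)] [np.float64(0.16), np.float64(0.07), np.float64(0.1)] [np.float64(0.16), np.float64(0.06), np.float64(0.1)] [np.float64(0.17), np.float64(0.04), np.float64(0.1)] [np.float64(0.15), np.float64(0.02), np.float64(0.08)] [np.float64(0.14), np.float64(0.01), np.float64(0.06)] 
[np.float64(0.14), np.float64(-0.01), np.float64(0.06)] [np.float64(0.14), np.float64(-0.02), np.float64(0.06)] [np.float64(0.16), np.float64(0.03), np.float64(0.02)] [np.float64(0.16), np.float64(0.01), np.float64(0.02)] [np.float64(0.16), np.float64(-0.0), np.float64(0.02)] [np.float64(0.16), np.float64(0.02), np.float64(0.01)] [np.float64(0.16), np.float64(0.03), np.float64(0.0)] [np.float64(0.16), np.float64(0.01), np.float64(0.0)] [np.float64(0.16), np.float64(-0.0), np.float64(0.0)] [np.float64(0.17), np.float64(0.02), np.float64(-0.0)] [np.float64(0.17), np.float64(0.0), np.float64(-0.0)] [np.float64(0.17), np.float64(-0.02), np.float64(-0.0)] 
[np.float64(0.17), np.float64(0.01), np.float64(-0.0)] [np.float64(0.17), np.float64(0.02), np.float64(0.0)] [np.float64(0.17), np.float64(0.01), np.float64(0.0)] [np.float64(0.17), np.float64(-0.01), np.float64(0.0)] [np.float64(0.16), np.float64(0.03), np.float64(0.01)] [np.float64(0.17), np.float64(0.01), np.float64(0.01)] [np.float64(0.17), np.float64(-0.0), np.float64(0.01)] [np.float64(0.07), np.float64(-0.01), np.float64(0.0)]
```

Simple: about 0.16 along tool x per row (the lip's circle about the tool axis).

{"method": "carry_out", "body": {
  "commands": [
    [[0.07, 0.16, 0.1, 1], [0.09, 0.15, 0.1, 1], [0.1, 0.14, 0.1, 1], [0.12, 0.13, 0.1, 1], [0.13, 0.12, 0.1, 1], [0.14, 0.1, 0.1, 1], [0.15, 0.09, 0.1, 1], [0.16, 0.07, 0.1, 1], [0.16, 0.06, 0.1, 1], [0.17, 0.04, 0.1, 1], [0.15, 0.02, 0.08, 1], [0.14, 0, 0.06, 1]]
  ]
}}

```text
time_s: 26.68
ee_pos: [0.476, 0.1258, 0.265]
tcp_rot: [-1.515, -2.377, -0.47]
ft_force: [0.3, 0.2, -4.8]
opening: 0.151
grasp_force: 59.2
```

```bash
python3 - <<'E'
from plan import *
s,M=st()
print("lip mill",mill(tp(M,s['ee_pos'],'lip')).round(3),mill(tp(M,s['ee_pos'],'lipR')).round(3))
E
```

```text
t 26.68 q [-0.254 -0.002  1.797  0.398  1.531 -0.743] p [0.476  0.1258 0.265 ] op 0.151 F [ 0.3  0.2 -4.8] gf 59.23681139945984
tilt 24.92 az 98.5 x [-0.409  0.818  0.404] y [0.91  0.396 0.12 ]
lip mill [0.    0.044 0.183] [ 0.019 -0.013  0.157]
```

{"method": "carry_out", "body": {
  "commands": [
    [[0.14, 0, 0.06, 1], [0.14, 0, 0.06, 1], [0.16, 0.02, 0.02, 1], [0.16, 0, 0.02, 1], [0.16, 0, 0.02, 1], [0.16, 0.02, 0, 1], [0.16, 0.02, 0, 1], [0.16, 0, 0, 1], [0.16, 0, 0, 1], [0.17, 0.02, 0, 1], [0.17, 0, 0, 1], [0.17, 0, 0, 1]]
  ]
}}

```text
time_s: 28.18
ee_pos: [0.4857, 0.1764, 0.2818]
tcp_rot: [-2.499, -1.067, -0.151]
ft_force: [0.3, -0.2, -3.7]
opening: 0.152
grasp_force: 59.3
```

{"method": "carry_out", "body": {
  "commands": [
    [[0.17, 0, 0, 1], [0.17, 0.02, 0, 1], [0.17, 0, 0, 1], [0.17, 0, 0, 1], [0.16, 0, 0, 1], [0.17, 0, 0, 1], [0.17, 0, 0, 1], [0, 0, 0, 0.4], [0, 0, 0, 0], [0, 0, 0, 0]]
  ]
}}

```text
time_s: 29.42
ee_pos: [0.5172, 0.191, 0.2871]
tcp_rot: [-2.707, -0.096, 0.066]
ft_force: [-0.3, -0.7, -2.9]
opening: 0.152
grasp_force: 59.5
```

```bash
python3 - <<'E'
from plan import *
s,M=st()
print("lip mill",mill(tp(M,s['ee_pos'],'lip')).round(3),mill(tp(M,s['ee_pos'],'lipR')).round(3))
a=get_image('scene')[:,:,::-1];b=get_image('side')[:,:,::-1]
cv2.imwrite('pics/pour.png',np.hstack([cv2.resize(a[50:320,240:540],(400,360)),cv2.resize(b[50:320,140:440],(400,360))]))
for n,i in(('scene',a),('side',b)):
    h=cv2.cvtColor(i,cv2.COLOR_BGR2HSV);m=cv2.inRange(h,(8,120,60),(20,255,255));k,l,q,c=cv2.connectedComponentsWithStats(m);print(n,[(c[j].round(),q[j,4]) for j in range(1,k) if q[j,4]>15])
E
```

```text
t 29.43 q [-0.112  0.08   1.666  0.42   1.519  1.34 ] p [0.5172 0.191  0.2871] op 0.152 F [-0.3 -0.7 -2.9] gf 59.508522748947144
tilt 24.89 az 98.4 x [ 0.996  0.077 -0.032] y [ 0.057 -0.906 -0.42 ]
lip mill [-0.002  0.043  0.178] [-0.066  0.048  0.18 ]
scene [(array([95.,  7.]), np.int32(325)), (array([427.,  10.]), np.int32(586)), (array([601., 104.]), np.int32(1139)), (array([625.,  71.]), np.int32(330)), (array([618., 151.]), np.int32(2052)), (array([601., 118.]), np.int32(22)), (array([629., 185.]), np.int32(139)), (array([635., 188.]), np.int32(30)), (array([635., 200.]), np.int32(53)), (array([365., 205.]), np.int32(289)), (array([618., 282.]), np.int32(413)), (array([625., 301.]), np.int32(584)), (array([323., 394.]), np.int32(939)), (array([345., 416.]), np.int32(1015))]
side [(array([243., 178.]), np.int32(66)), (array([284., 176.]), np.int32(26)), (array([235., 189.]), np.int32(50)), (array([483., 277.]), np.int32(840)), (array([461., 289.]), np.int32(697)), (array([205., 279.]), np.int32(306))]
```

View pics/pour.png

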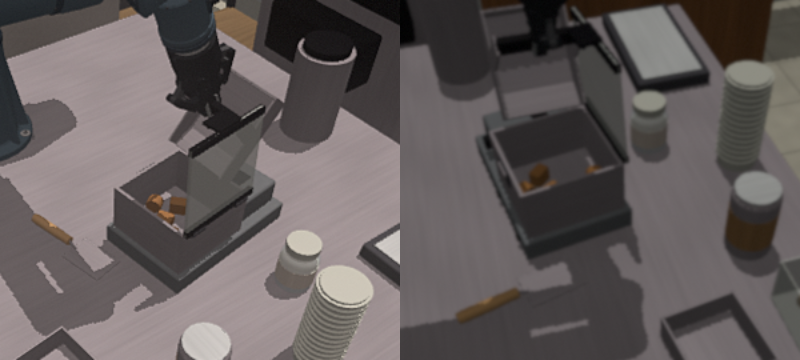

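{"method": "carry_out", "body": {
  "commands": [
    [[-0.7, -0.25, -0.45, 0], [-0.7, -0.25, -0.45, 0], [-0.7, -0.25, -0.45, 0], [-0.7, -0.25, -0.45, 0], [-0.7, -0.25, -0.45, 0], [0, 0.4, -0.2, -1], [-0.04, 0.4, -0.2, -1], [-0.08, 0.4, -0.2, -1], [-0.12, 0.4, -0.2, -1], [-0.16, 0.38, -0.2, -1], [-0.2, 0.36, -0.2, -1], [-0.24, 0.34, -0.2, -1]]
  ]
}}

```text
time_s: 31.02
ee_pos: [0.4225, 0.0924, 0.3696]
tcp_rot: [-2.517, -1.024, -0.144]
ft_force: [-0.1, 0.7, -3.3]
opening: 0.156
grasp_force: 61.1
```

{"method": "carry_out", "body": {
  "commands": [
    [[-0.27, 0.32, -0.2, -1], [-0.3, 0.29, -0.2, -1], [-0.33, 0.26, -0.2, -1], [-0.35, 0.23, -0.2, -1], [-0.37, 0.19, -0.2, -1], [-0.39, 0.15, -0.2, -1], [-0.4, 0.11, -0.2, -1], [-0.41, 0.07, -0.2, -1], [-0.42, 0.03, -0.2, -1], [-0.42, -0.01, -0.2, -1], [-0.42, -0.05, -0.2, -1], [-0.41, -0.1, -0.2, -1]]
  ]
}}

```text
time_s: 32.52
ee_pos: [0.4354, -0.0742, 0.3717]
tcp_rot: [-1.554, -2.349, -0.464]
ft_force: [0.2, 0.1, -2.4]
opening: 0.149
grasp_force: 61.1
```

{"method": "carry_out", "body": {
  "commands": [
    [[-0.4, -0.14, -0.2, -1], [-0.38, -0.18, -0.2, -1], [-0.36, -0.22, -0.2, -1], [-0.33, -0.25, -0.2, -1], [-0.3, -0.29, -0.2, -1], [-0.27, -0.32, -0.2, -1], [-0.24, -0.34, -0.2, -1], [-0.2, -0.36, -0.2, -1], [-0.16, -0.38, -0.2, -1], [-0.12, -0.4, -0.2, -1], [-0.08, -0.4, -0.2, -1], [-0.04, -0.4, -0.2, -1]]
  ]
}}

```text
time_s: 34.02
ee_pos: [0.4434, -0.2399, 0.3744]
tcp_rot: [0.047, -3.015, -0.66]
ft_force: [-0.2, 0.1, -2.6]
opening: 0.155
grasp_force: 61.1
```

```bash
python3 - <<'E'
from plan import *
s,M=st()
print(trayR(M).round(3));print(M.T@(np.array([.4426,-.2718,.150])-s['ee_pos'])/.03, M.T@[0,0,-1])
cv2.imwrite('pics/w4.png',get_image('wrist')[:,:,::-1])
E
```

```text
t 34.02 q [-0.878  0.154  1.411  0.238  1.943 -2.434] p [ 0.4434 -0.2399  0.3744] op 0.155 F [-0.2  0.1 -2.6] gf 61.07049822807312
tilt 24.88 az 98.2 x [-0.998 -0.041  0.047] y [-0.018  0.908  0.418]
[[-0.041 -0.998  0.047]
 [ 0.999 -0.041  0.006]
 [-0.004  0.047  0.999]]
[-0.27938929 -4.0915515   6.34495034] [-0.04687144 -0.41805689  0.90721084]
```

{"method": "carry_out", "body": {
  "commands": [
    [[-0.04, -0.6, 0.9, -0.35], [-0.04, -0.6, 0.9, 0], [-0.04, -0.6, 0.9, 0], [-0.04, -0.6, 0.9, 0], [-0.04, -0.6, 0.9, 0], [-0.04, -0.6, 0.9, 0], [-0.04, -0.5, 0.9, 0], [0, -0.2, 0.5, 0], [0, -0.2, 0.5, 0], [0, -0.2, 0.4, 0], [0, 0, 0, 0]]
  ]
}}

```text
time_s: 35.45
ee_pos: [0.4437, -0.2704, 0.1048]
tcp_rot: [0.094, -3.019, -0.664]
ft_force: [0.6, -0.8, -3.5]
opening: 0.152
grasp_force: 61.0
```

```bash
python3 - <<'E'
from plan import *
s,M=st()
T=trayR(M);print(T.round(3),[round(float(tp(M,s['ee_pos'],k)[2]),4) for k in('rL','rR','lipL','lipR')]);print(M.T@[0,0,-1])
im=get_image('wrist');h=cv2.cvtColor(im,cv2.COLOR_RGB2HSV);m=cv2.inRange(h,(8,120,60),(20,255,255));k,l,q,c=cv2.connectedComponentsWithStats(m);print([(c[j].round(),q[j,4]) for j in range(1,k) if q[j,4]>30])
E
```

```text
t 35.45 q [-0.91   0.442  1.614  0.211  1.472 -2.604] p [ 0.4437 -0.2704  0.1048] op 0.152 F [ 0.6 -0.8 -3.5] gf 60.98674178123474
tilt 24.94 az 98.3 x [-0.997 -0.07   0.035] y [-0.049  0.906  0.42 ]
[[-0.07  -0.997  0.035]
 [ 0.998 -0.07   0.005]
 [-0.002  0.035  0.999]] [0.0245, 0.02, 0.0402, 0.0356]
[-0.03513819 -0.42018007  0.90676018]
[(array([529., 134.]), np.int32(2291))]
```

{"method": "carry_out", "body": {
  "commands": [
    [[0, -0.13, 0.27, 0], [0, -0.1, 0.22, 0], [0, -0.06, 0.14, 0], [0, -0.02, 0.04, 0], [0, 0, 0, 0]]
  ]
}}

```text
time_s: 36.12
ee_pos: [0.4441, -0.2711, 0.0851]
tcp_rot: [0.094, -3.021, -0.663]
ft_force: [1.5, 0.6, 9.1]
opening: 0.152
grasp_force: 62.9
```

{"method": "carry_out", "body": {
  "commands": [
    [[0, 0, 0, 0], [0, 0, 0, 0], [0, 0, 0, 0], [0, 0, 0, 0], [0, 0, -0.6, 0], [0, 0, -0.8, 0], [0, 0, -1, 0], [0, 0, -1, 0], [0, 0, -1, 0], [0, 0, -1, 0]]
  ],
  "gripper": 85
}}

```text
time_s: 37.38
ee_pos: [0.4531, -0.3392, 0.2325]
tcp_rot: [0.094, -3.021, -0.66]
ft_force: [1.3, -0.7, 0.4]
opening: 0.993
grasp_force: 0.0
```

```bash
python3 - <<'E'
from plan import *
s,M=st()
a=get_image('scene')[:,:,::-1];b=get_image('side')[:,:,::-1]
cv2.imwrite('pics/lid.png',np.vstack([np.hstack([cv2.resize(a[110:260,300:500],(400,300)),cv2.resize(b[100:250,180:380],(400,300))]),np.hstack([cv2.resize(a[220:370,100:300],(400,300)),cv2.resize(b[300:450,180:380],(400,300))])]))
E
```

```text
t 37.38 q [-0.962  0.405  1.382  0.192  1.742 -2.6  ] p [ 0.4531 -0.3392  0.2325] op 0.993 F [ 1.3 -0.7  0.4] gf 0.0
tilt 24.8 az 98.2 x [-0.997 -0.069  0.034] y [-0.049  0.907  0.418]
```

View pics/lid.png

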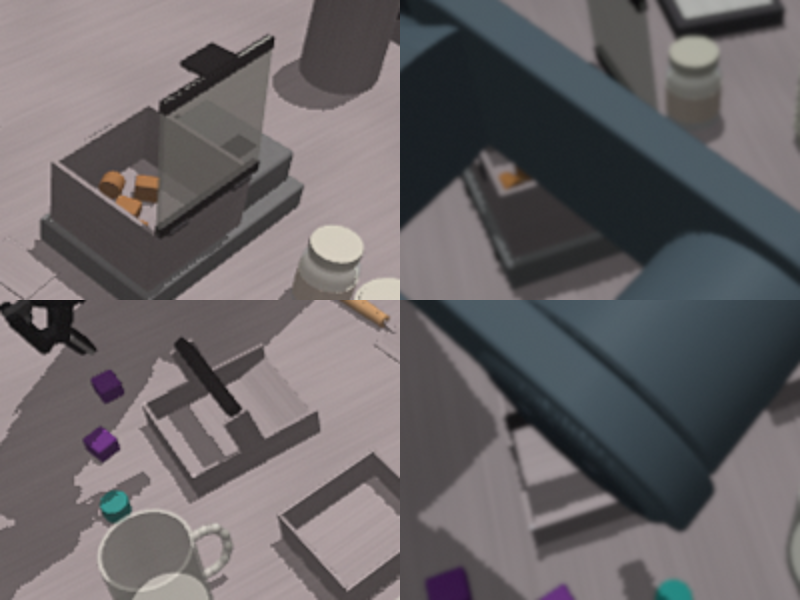

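```bash
python3 - <<'E'
from plan import *
s,M=st()
for p in [(382.5,162.5),(436,129),(381.5,160.5)]:
    for z in(.31,.315): X=onz('scene',p,z);print(X.round(4),mill(X).round(4))
X=onz('scene',(378.5,225),.135);print(mill(X));X=onz('scene',(428.5,193),.135);print(mill(X))
t=C+Rm@np.array([.14,-.0,.42]);print(t,M.T@(t-s['ee_pos'])/.03)
print(M.T.round(3))
E
```

```text
t 37.48 q [-0.963  0.403  1.379  0.192  1.741 -2.6  ] p [ 0.4542 -0.3413  0.2347] op 0.995 F [0.4 0.3 1.1] gf 0.0
tilt 24.46 az 97.7 x [-0.997 -0.069  0.03 ] y [-0.05   0.909  0.413]
[0.6026 0.076  0.31  ] [ 0.0699 -0.078   0.31  ]
[0.6072 0.0716 0.315 ] [ 0.0738 -0.0831  0.315 ]
[0.579  0.2425 0.31  ] [0.071  0.0901 0.31  ]
[0.5838 0.2368 0.315 ] [0.0749 0.0837 0.315 ]
[0.5965 0.0784 0.31  ] [ 0.0643 -0.0748  0.31  ]
[0.6012 0.074  0.315 ] [ 0.0682 -0.0799  0.315 ]
[ 0.0767465  -0.07358576  0.135     ]
[0.08500804 0.09284145 0.135     ]
[0.66049813 0.16345162 0.42      ] [-7.82519688 17.50521889  0.89720621]
[[-0.997 -0.069  0.03 ]
 [-0.05   0.909  0.413]
 [-0.056  0.41  -0.91 ]]
```

{"method": "carry_out", "body": {
  "commands": [
    [[-0.45, 0.9, -0.6, 0], [-0.45, 0.9, -0.6, 0], [-0.45, 0.9, -0.6, 0], [-0.45, 0.9, -0.6, 0], [-0.45, 0.9, 0, 0], [-0.45, 1, 0.3, 0], [-0.45, 1, 0.3, 0], [-0.45, 1, 0.3, 0], [-0.45, 1, 0.3, 0], [-0.45, 1, 0.3, 0], [-0.45, 1, 0.3, 0], [-0.45, 1, 0.3, 0]]
  ],
  "gripper": 0
}}

```text
time_s: 38.98
ee_pos: [0.5981, -0.0167, 0.3773]
tcp_rot: [0.094, -3.019, -0.662]
ft_force: [-0.9, -0.8, 0.5]
opening: 0.001
grasp_force: 0.0
```

```bash
python3 - <<'E'
from plan import *
s,M=st();print(mill(s['ee_pos']))
t=C+Rm@np.array([.14,-.0,.40]);print(t,M.T@(t-s['ee_pos'])/.03)
t=C+Rm@np.array([.14,-.0,.285]);print(t,M.T@(t-s['ee_pos'])/.03)
E
```

```text
t 38.98 q [-0.424  0.248  1.295  0.375  1.825 -2.004] p [ 0.5981 -0.0167  0.3773] op 0.001 F [-0.9 -0.8  0.5] gf 0.0
tilt 24.89 az 98.3 x [-0.997 -0.07   0.035] y [-0.049  0.906  0.419]
[ 0.05195735 -0.16910252  0.37725599]
[0.66049813 0.16345162 0.4       ] [-2.46603268  5.66009313  1.68598411]
[0.66049813 0.16345162 0.285     ] [-2.60023984  4.05237645  5.16329341]
```

{"method": "carry_out", "body": {
  "commands": [
    [[-0.6, 0.7, 0, 0], [-0.6, 0.8, 0.1, 0], [-0.5, 0.9, 0.3, 0], [-0.4, 0.9, 0.4, 0], [-0.3, 0.9, 0.4, 0], [-0.1, 0.9, 0.4, 0], [0, 0.5, 0.1, 0], [0, -0.4, 0.8, 0], [0, -0.4, 0.9, 0], [-0.05, -0.4, 0.9, 0], [-0.05, -0.4, 0.8, 0], [0, 0, 0, 0]]
  ]
}}

```text
time_s: 40.48
ee_pos: [0.6594, 0.1595, 0.2837]
tcp_rot: [0.091, -3.015, -0.662]
ft_force: [0.8, 1.2, -0.5]
opening: 0.001
grasp_force: 0.0
```

```bash
cat > lid.py <<'E'
from plan import *
s,M=st();p0=s['ee_pos'];print("mill",mill(p0).round(4))
H=np.array([.082,0,.137])
def tcp(phi,r,y,over=0.0):
    n=np.array([np.sin(phi),0,np.cos(phi)]);e=np.array([-np.cos(phi),0,np.sin(phi)])
    return C+Rm@(H+[0,y,0]+r*e+(.008-over+.011*np.sin(phi))*n)
E
python3 - <<'E'
from lid import *
p=p0;y=mill(p0)[1]
for ph in np.r_[np.linspace(1.6,.16,17)]:
    n=tcp(ph,.155,y*max(0,(ph/1.6)),.002);print(ph.round(2),mill(n).round(3),(M.T@(n-p)/.03).round(2));p=n
E
```

```text
t 40.48 q [-0.135  0.397  1.291  0.416  1.585 -1.788] p [0.6594 0.1595 0.2837] op 0.001 F [ 0.8  1.2 -0.5] gf 0.0
tilt 24.93 az 98.9 x [-0.997 -0.069  0.04 ] y [-0.046  0.907  0.42 ]
mill [ 0.1384 -0.0037  0.2837]
1.6 [ 0.104 -0.004  0.291] [ 1.17  0.01 -0.23]
1.51 [ 0.09  -0.004  0.293] [ 0.47 -0.02 -0.03]
1.42 [ 0.075 -0.003  0.293] [ 0.47 -0.03  0.  ]
1.33 [ 0.061 -0.003  0.292] [ 0.47 -0.05  0.04]
1.24 [ 0.047 -0.003  0.289] [ 0.46 -0.07  0.08]
1.15 [ 0.033 -0.003  0.285] [ 0.46 -0.09  0.12]
1.06 [ 0.02  -0.002  0.28 ] [ 0.44 -0.11  0.16]
0.97 [ 0.007 -0.002  0.273] [ 0.42 -0.12  0.2 ]
0.88 [-0.006 -0.002  0.266] [ 0.4  -0.14  0.24]
0.79 [-0.017 -0.002  0.257] [ 0.38 -0.15  0.27]
0.7 [-0.028 -0.002  0.247] [ 0.35 -0.16  0.31]
0.61 [-0.038 -0.001  0.236] [ 0.31 -0.18  0.34]
0.52 [-0.047 -0.001  0.224] [ 0.28 -0.19  0.36]
0.43 [-0.054 -0.001  0.211] [ 0.24 -0.19  0.39]
0.34 [-0.061 -0.001  0.198] [ 0.2  -0.2   0.41]
0.25 [-0.066 -0.001  0.184] [ 0.15 -0.2   0.43]
0.16 [-0.07  -0.     0.169] [ 0.11 -0.21  0.44]
```

{"method": "carry_out", "body": {
  "commands": [
    [[0.6, 0, -0.1, 0], [0.5, 0, -0.1, 0], [0.5, 0, 0, 0], [0.47, -0.03, 0, 0], [0.47, -0.05, 0.04, 0], [0.46, -0.07, 0.08, 0], [0.46, -0.09, 0.12, 0], [0.44, -0.11, 0.16, 0], [0.42, -0.12, 0.2, 0]]
  ]
}}

```text
time_s: 41.6
ee_pos: [0.5321, 0.1428, 0.276]
tcp_rot: [0.095, -3.024, -0.662]
ft_force: [0.6, -0.8, 0.0]
opening: 0.001
grasp_force: 0.2
```

```bash
python3 - <<'E'
from lid import *
p=p0;y=mill(p0)[1]
a=get_image('scene')[:,:,::-1];cv2.imwrite('pics/l5.png',cv2.resize(a[60:285,260:560],(600,450)))
for ph in np.linspace(.9,.16,9):
    n=tcp(ph,.155,y,.002);print(ph.round(2),mill(n).round(3),(M.T@(n-p)/.03).round(2));p=n
E
```

```text
t 41.6 q [-0.197  0.113  1.653  0.408  1.53  -1.879] p [0.5321 0.1428 0.276 ] op 0.001 F [ 0.6 -0.8  0. ] gf 0.23351595969870687
tilt 24.81 az 97.8 x [-0.997 -0.069  0.031] y [-0.05   0.907  0.419]
mill [ 0.0099 -0.0017  0.276 ]
0.9 [-0.003 -0.002  0.268] [ 0.42 -0.15  0.26]
0.81 [-0.015 -0.002  0.259] [ 0.4  -0.16  0.27]
0.72 [-0.026 -0.002  0.249] [ 0.37 -0.17  0.3 ]
0.62 [-0.037 -0.002  0.237] [ 0.33 -0.18  0.34]
0.53 [-0.046 -0.002  0.225] [ 0.29 -0.19  0.37]
0.44 [-0.054 -0.002  0.212] [ 0.25 -0.2   0.39]
0.35 [-0.061 -0.002  0.199] [ 0.21 -0.21  0.42]
0.25 [-0.066 -0.002  0.184] [ 0.16 -0.22  0.43]
0.16 [-0.07  -0.002  0.169] [ 0.11 -0.22  0.45]
```

View pics/l5.png

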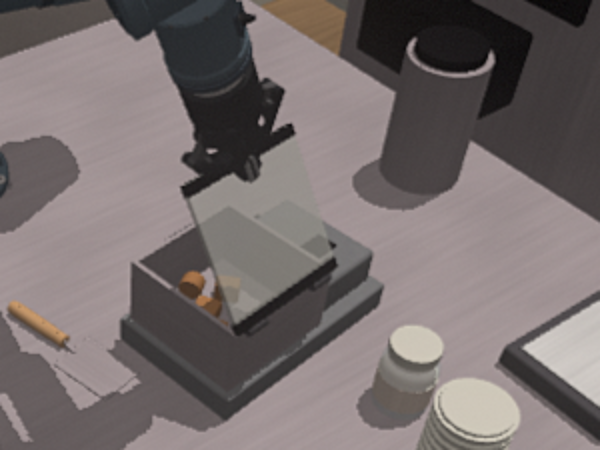

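{"method": "carry_out", "body": {
  "commands": [
    [[0.42, -0.15, 0.26, 0], [0.4, -0.16, 0.27, 0], [0.38, -0.17, 0.3, 0], [0.34, -0.18, 0.34, 0], [0.3, -0.19, 0.37, 0], [0.28, -0.2, 0.39, 0], [0.24, -0.21, 0.42, 0], [0.2, -0.22, 0.43, 0], [0.1, -0.2, 0.4, 0]]
  ]
}}

```text
time_s: 42.78
ee_pos: [0.4482, 0.1316, 0.168]
tcp_rot: [0.094, -3.02, -0.662]
ft_force: [-0.2, 1.2, 1.9]
opening: -0.001
grasp_force: 0.4
```

```bash
python3 - <<'E'
from lid import *
print(M.T@[0,0,-1])
E
```

```text
t 42.77 q [-0.257  0.049  1.955  0.409  1.337 -2.027] p [0.4482 0.1316 0.168 ] op -0.001 F [-0.2  1.2  1.9] gf 0.38635496282950044
tilt 24.89 az 98.3 x [-0.997 -0.07   0.035] y [-0.049  0.906  0.419]
mill [-0.0747 -0.0005  0.168 ]
[-0.03470715 -0.41938411  0.90714518]
```

{"method": "carry_out", "body": {
  "commands": [
    [[0, -0.06, 0.12, 0], [0, -0.06, 0.12, 0], [0, -0.06, 0.12, 0], [0, 0, 0, 0]]
  ]
}}

```text
time_s: 43.28
ee_pos: [0.4485, 0.1312, 0.157]
tcp_rot: [0.094, -3.02, -0.662]
ft_force: [0.4, 0.3, -0.1]
opening: -0.001
grasp_force: 0.3
```

{"method": "carry_out", "body": {
  "commands": [
    [[0, -0.03, 0.06, 0], [0, -0.03, 0.06, 0], [0, 0, 0, 0]]
  ]
}}

```text
time_s: 43.65
ee_pos: [0.4484, 0.1312, 0.1541]
tcp_rot: [0.095, -3.02, -0.663]
ft_force: [-3.6, -1.4, 10.8]
opening: -0.003
grasp_force: 4.9
```

{"method": "carry_out", "body": {
  "commands": [
    [[0, -0.03, 0.06, 0], [0, -0.015, 0.03, 0], [0, 0, 0, 0]]
  ]
}}

```text
time_s: 44.02
ee_pos: [0.448, 0.1311, 0.1505]
tcp_rot: [0.095, -3.02, -0.663]
ft_force: [-1.9, -0.3, 4.8]
opening: 0.0
grasp_force: 2.6
```

{"method": "carry_out", "body": {
  "commands": [
    [[0, -0.02, 0.05, 0], [0, -0.02, 0.04, 0], [0, 0, 0, 0]]
  ]
}}

```text
time_s: 44.4
ee_pos: [0.448, 0.131, 0.1468]
tcp_rot: [0.094, -3.02, -0.662]
ft_force: [-0.4, -0.3, 0.1]
opening: -0.001
grasp_force: 0.1
```

{"method": "carry_out", "body": {
  "commands": [
    [[0, -0.02, 0.04, 0], [0, 0, 0, 0]]
  ]
}}

```text
time_s: 44.65
ee_pos: [0.448, 0.1309, 0.1456]
tcp_rot: [0.094, -3.02, -0.662]
ft_force: [0.5, 0.4, 1.0]
opening: 0.001
grasp_force: 0.6
```

{"method": "carry_out", "body": {
  "commands": [
    [[0, -0.02, 0.04, 0], [0, -0.02, 0.04, 0], [0, 0, 0, 0]]
  ]
}}

```text
time_s: 45.02
ee_pos: [0.4479, 0.1309, 0.143]
tcp_rot: [0.094, -3.02, -0.662]
ft_force: [-0.5, 0.8, 2.6]
opening: 0.0
grasp_force: 1.4
```

{"method": "carry_out", "body": {
  "commands": [
    [[0, -0.02, 0.04, 0], [0, -0.02, 0.04, 0], [0, 0, 0, 0]]
  ]
}}

```text
time_s: 45.4
ee_pos: [0.4479, 0.1308, 0.1404]
tcp_rot: [0.094, -3.02, -0.662]
ft_force: [-0.5, 1.0, 5.2]
opening: 0.001
grasp_force: 2.1
```

{"method": "carry_out", "body": {
  "commands": [
    [[0, -0.02, 0.04, 0], [0, -0.02, 0.04, 0], [0, 0, 0, 0]]
  ]
}}

```text
time_s: 45.78
ee_pos: [0.4479, 0.1308, 0.1378]
tcp_rot: [0.094, -3.02, -0.663]
ft_force: [-0.4, 1.3, 5.2]
opening: 0.002
grasp_force: 2.9
```

{"method": "carry_out", "body": {
  "commands": [
    [[0, 0.1, -0.2, 0], [0, 0.2, -0.4, 0], [0, 0, -0.9, 0], [0, 0, -1, 0], [0, 0, -1, 0], [0, 0, -1, 0], [0, 0, -1, 0], [0, 0, -1, 0], [0, 0, 0, 0]]
  ]
}}

```text
time_s: 46.9
ee_pos: [0.46, 0.0567, 0.3204]
tcp_rot: [0.094, -3.025, -0.659]
ft_force: [-0.0, 0.2, -0.1]
opening: 0.001
grasp_force: 0.0
```

```bash
python3 - <<'E'
from plan import *
s,M=st()
a=get_image('scene')[:,:,::-1];b=get_image('side')[:,:,::-1]
cv2.imwrite('pics/end.png',np.vstack([np.hstack([cv2.resize(a[110:260,300:500],(400,300)),cv2.resize(b[100:250,180:380],(400,300))]),np.hstack([cv2.resize(a,(400,300)),cv2.resize(b,(400,300))])]))
E
```

```text
t 46.9 q [-0.402 -0.075  1.754  0.37   1.686 -2.034] p [0.46   0.0567 0.3204] op 0.001 F [-0.   0.2 -0.1] gf 0.0
tilt 24.71 az 97.7 x [-0.997 -0.069  0.031] y [-0.05   0.908  0.417]
```

View pics/end.png

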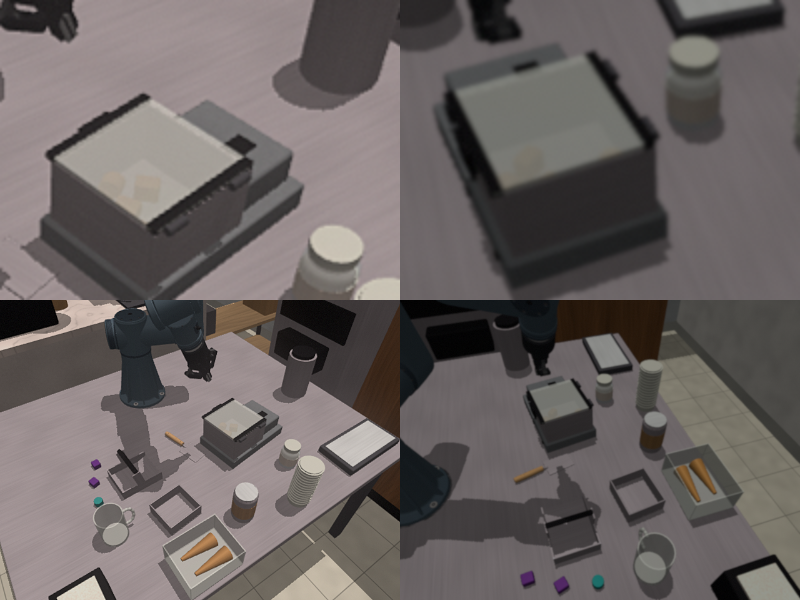

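```bash
python3 -c "
from station import hand_in;print(hand_in())"
```

```text
the job is handed in; nothing more can be done
None
```

The chunks are in the hopper, the empty tray stands upright on the counter where it began, and the lid snapped shut and stayed shut after the arm backed off; I handed the job in at about 47 s. I did not count all five chunks in the hopper, but none showed in the tray or on the counter afterwards.

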